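# Load the case feeder, then cock its sprung arm and hold it back

## Robot

A 6-joint arm with a two-finger parallel gripper is mounted at the origin on the work surface. World frame = base frame: x ahead of the robot, y to its left, z up, the work surface at z = 0. Lengths are in m, angles in rad, forces in N, time in s.
With the tool pointing down it reaches from about 0.4 to 0.825 m from the base axis. Payload 7 kg.
Tool frame: the origin (TCP) lies on the mounting face of the last link; the fingertips stand arm.tcp_to_tips ahead of it and the grasp point (between the pads) lies 159 mm ahead of it (arm.tcp_to_tips is the distance from the TCP to the fingertips, in m); z points along the fingers, y is the direction in which the jaws open and shut (so a half turn about z gives the same grasp; the last joint's range is limited). The gripper opens to 88 mm and grips with 3 to 60 N. Pads are 19 mm wide; open, the fingers measure 130 mm over their backs; the gripper's body (78 mm by 193 mm) begins 47 mm behind the grasp point.
Start: joints at [-0.862, 0.359, 0.012, 0, -1.224, -0.288], TCP at [0.276, -0.616, 0.405] pointing down, gripper open.
Joint ranges: [-3.07, 3.07], [-1.43, 2.12], [-1.02, 1.25], [-3.03, 1.67], [-3.05, -0], [-3.03, 3.03]. Speed limits (rad/s): [2.39, 2.39, 3.01, 3.14, 3.14, 3.14].

## Interface

Orientations are given as [roll, pitch, yaw] about the fixed x, y, z axes, in that order (R = Rz(yaw) Ry(pitch) Rx(roll)).
In Python, from station import arm, cams, job_done, finder gives the robot as it stands.
- The arm moves only by the tool play_rows, never from a script. Its argument "targets" is a list that holds one entry, the list of rows, each a list of 4 numbers: the shift along the tool's x, y, z in m, then the turn about the tool's z in degrees. A call has 1 to 5 rows; each row is the pose to reach, as a shift and turn from the pose commanded when the call began, along the tool's axes at that moment; what a row does not reach only later rows make up. A row lasts 1/8 s, in which the tool goes at most 62.5 mm and 10.7 degrees, less where a joint would pass 70% of its speed; a pose out of reach is approached as far as the arm can. A call with a gripper value outside its range is refused whole. "grip" is the closure in counts, from 0 (fully open) to 255 (shut), set as the call begins (left out, the last holds). The fingers move at their own pace and stop on an object; "newtons" is the grip in N (left out, the last holds). Time passes only in rows, so rows that repeat a pose let the fingers close. It gives the time, the measured TCP pose, the force and the opening at its end, in the units of the state.
- arm.get_state(): the state, without advancing time (a new reading comes with each control period).
- cams.grab_frame(name): name is "scene" or "top" or "wrist"; returns (picture, depth): 480x640x3 uint8, red, green, blue; 480x640 float32, m along the optical axis (not along the pixel's ray), 0 where there is no reading.
- cams.camera_params(name): a dict with "intrinsics" (3x3 intrinsics, pixels), "D" ([k1, k2, p1, p2, k3] as OpenCV has them; the pictures are not rectified), "position" and "attitude" of the camera in the world. Camera axes: x right, y down, z forward; pixel columns grow to the right and rows downward; lengths in m; the calibration is good to about 2 mm. A picture is of the moment at which its call begins: read the wrist's pose just before it. camera_params takes no time and is no camera call; for the wrist camera it gives the pose at the moment of the call.
- job_done(): hands the job in, once; it reports no verdict.
Trained networks look in the newest picture that a camera, given by its name, has taken for a name from the list of things; names that differ only in an ending like _2 or _b are one class to them, and where a whole thing is asked for, a point or a joint stands for the part that bears it (a point fixed in the world has none). Each returns a list of dicts, best first, with "score" (0 to 1); they miss things now and then, are a little off and sometimes report something else, mostly with a low value. They report only what shows in the picture. A call takes as long as a camera call. They do not tell look-alikes from the thing itself.
- finder.find_in(camera, query): "xyz" ([x, y, z] in m, in world coordinates, good to about 4 mm: the middle of the surface that is visible of it).
- finder.masks_of(camera, query): "mask" (480x640 bool, what is visible of it).
The state is a dict: "t": time; "q": joint angles; "qd": joint speeds; "joint_efforts": joint torques, N m; "eef_pos": TCP position; "ee_rot": TCP orientation; "force": force on the tool from outside, world axes, zero at the start; "moment": the same for the moment, N m; "width": finger opening in m.
Only numpy, scipy, OpenCV 4.12 (cv2) and the standard library are available. Lean on these libraries where they do the work, as an engineer would, in place of code of your own. Each camera call takes 0.05 s, during which the arm holds its last target. There are 200 camera calls.

## Task

Load the case feeder: stack the taller of the two loose sample cases squarely on the case already in the feeder's nest, then the flatter one squarely on top of that. Then push the feeder's sprung arm back by its roller, past its ratchet click and all the way to its stop, and finish while still holding the roller fully back with the gripper (the ratchet alone lets it spring part way forward). The column must stay standing square, and the other things on the bench must be left where they are.

Things in the scene. Friction and masses are not known exactly. Their poses are not given: they have to be found in the camera images.
- feeder: case feeder (mm), fixed, immovable. Origin on the bench top; base plate 12 thick, x -90..145, y -165..155. The nest (low rim, to 18 above the bench, round one case) is centred at x -35, y -100; cases in it have their 84 mm side along the feeder's y. Sprung arm on the +y half. Stop block 62 high at x 0..33, y 89..113; housing 62 high at x 75..135, y -145..-55
- pivot (a point): point on the sprung arm's vertical pivot axis, 76 above the bench (the height of the roller's middle); in the feeder's frame x +75, y +60
- pawl_knob (a point): top of the ratchet's sprung pawl pin (black knob, 18 dia), 123 above the bench at feeder x +125, y +60, in a fixed bracket 102 high at feeder x 111..150, y 45..75; it works by itself, rising up to 7 mm as the ratchet tooth passes under it
- roller: upright black rubber roller at the free end of the sprung arm, 26 dia x 46 high, spins freely; origin at its centre, 76 above the bench, 125 from the pivot axis. Its top (99 above the bench) is free: pinch it or push it from above. The arm's bar below it is 18 wide, top at 52 above the bench. At rest the roller's side is about 56 from the column of cases
- tensioner (a joint): angle q of the sprung arm, rad: 0 at rest (towards the column), grows clockwise seen from above as the roller goes away from the column (feeder's +y), stop at 0.80. In the feeder's frame the arm points from the pivot along (-cos(q-0.40), sin(q-0.40)). Ratchet clicks at about 0.5: released beyond it, the arm springs back to about 0.48; before it, to 0. Spring: 4 N at the roller at rest, 8 N at the stop
- base_case_mid (a point): closed rectangular grey plastic sample case with a flat lid, 54 (its x) x 84 (its y) x 34 high (z); the point is its centre, 17 above its underside; this one stands loose in the feeder's nest from the start, its top 46 above the bench
- tall_case_mid (a point): closed rectangular grey plastic sample case with a flat lid, 54 (its x) x 84 (its y) x 44 high (z); the point is its centre, 22 above its underside; the taller loose case, standing on the bench, 0.24 kg or so
- flat_case_mid (a point): closed rectangular grey plastic sample case with a flat lid, 54 (its x) x 84 (its y) x 30 high (z); the point is its centre, 15 above its underside; the flatter loose case, standing on the bench, 0.18 kg or so
- base_case: the case in the nest, origin at the centre of its underside
- tall_case: the taller case, origin at the centre of its underside
- flat_case: the flatter case, origin at the centre of its underside
- jar: small glass jar, 60 dia x 65 high, in mm; bystander, to be left alone
- tin: round metal tin, 62 dia x 44 high, in mm; bystander, to be left alone
Not all that is in view belongs to the job. What is shaped like the base_case but brown or pink is not meant.

How it is judged:
On the way, in this order (a step that is already met when the one before it is completed fails the run):
1. the taller case stands squarely on the case in the nest, released (horizontal distance between tall_case_mid and base_case_mid below 0.009 m and z of tall_case_mid in the frame of feeder between 0.062 and 0.074 m and angle between the y axis of tall_case_mid and the y axis of base_case_mid, either way round below 0.14 rad and angle between each of tall_case_mid, base_case_mid's own z axis and vertical below 0.06 rad and linear speed of tall_case below 0.02 m/s and contact force between the fingers and tall_case below 0.2 N and z of base_case_mid in the frame of feeder below 0.034 m), for 0.2 s.
2. the flatter case stands squarely on the taller one, released (all of step 1 and horizontal distance between flat_case_mid and tall_case_mid below 0.009 m and z of flat_case_mid in the frame of feeder between 0.099 and 0.111 m and angle between the y axis of flat_case_mid and the y axis of tall_case_mid, either way round below 0.14 rad and angle between flat_case_mid's own z axis and vertical below 0.06 rad and linear speed of flat_case below 0.02 m/s and contact force between the fingers and flat_case below 0.2 N), for 0.2 s.
3. the sprung arm has been pushed past its ratchet click (value of joint tensioner above 0.52 rad), for 0.1 s.
At the end, for the whole second after the job is handed in: Cases stacked in the nest, taller on the nest's case, flatter on top, each within 9 mm and 0.14 rad of the one below, level, at rest, untouched; the sprung arm at rest within 0.10 rad of its stop (joint above 0.70), the fingers pressing on its roller with over 1.5 N (all of step 2 and value of joint tensioner above 0.7 rad and velocity of joint tensioner between -0.1 and 0.1 rad/s and contact force between the fingers and roller above 1.5 N); the arm keeps its last pose, push and grip.
It fails at once if a bystander is moved by more than 25 mm (distance of any of amber_bottle, clear_bottle, jar, tin, mouse, driver, vial_tray from where it was at the start of the episode above 0.025 m).
It also fails if it takes over 64 s, if anything falls off the work surface, if the arm or the gripper's body presses on something with over 40 N, if the wrist force passes 120 N, or if a joint passes its speed limit or range.

## Working session

There is one attempt and no reset: what is moved stays moved. The work goes in short steps, Python scripts to look and compute and a tool call to move; the robot and the scene stay as the last step left them, time stands still between calls to the robot, and variables do not carry over. Pictures are saved under pics/ and viewed, about 8 in all and at most 12, crops included, and the job is handed in when it is done.

Besides the shell and the picture viewer there is one more tool, called after "Request:" by a JSON object that holds its "op" and its "data". play_rows: Moves the arm, as the interface text tells. Its arguments: {"type":"object","properties":{"targets":{"type":"array","items":{"type":"array","items":{"type":"array","items":{"type":"number"}}}},"grip":{"type":"number"},"newtons":{"type":"number"}},"required":["targets"]}

```bash
mkdir -p pics; ls; cat > h.py <<'E'
import numpy as np, cv2
from scipy.spatial.transform import Rotation as R
from station import arm,cams,finder
def cam(n):
    p=cams.camera_params(n); return p
def rot(a):
    a=np.array(a,float); return a if a.shape==(3,3) else (R.from_euler('xyz',a).as_matrix() if a.size==3 else R.from_quat(a).as_matrix())
def cloud(n,depth,p):
    K=np.array(p['intrinsics']);D=np.array(p['D'],float)
    v,u=np.mgrid[0:480,0:640]
    q=cv2.undistortPoints(np.stack([u.ravel(),v.ravel()],1).astype(np.float64)[:,None],K,D).reshape(480,640,2)
    P=np.dstack([q[...,0]*depth,q[...,1]*depth,depth])
    W=P@rot(p['attitude']).T+np.array(p['position']); W[depth<=0]=np.nan
    return W
E
python3 - <<'E'
from h import *
print(arm.get_state(), arm.tcp_to_tips)
for n in ('top','scene'):
    p=cam(n);print(n,p)
    im,d=cams.grab_frame(n);cv2.imwrite(f'pics/{n}0.png',im[...,::-1]);np.savez(f'{n}0.npz',im=im,d=d)
    for q in ('feeder','base_case','tall_case','flat_case','roller','pawl_knob','jar','tin'):
        print(n,q,[(np.round(r['xyz'],3).tolist(),round(r['score'],2)) for r in finder.find_in(n,q)])
E
```

```text
pics
{'t': 0.0, 'q': array([-8.61892954e-01,  3.59368779e-01,  1.10514385e-02, -3.24453969e-04,
       -1.22411394e+00, -2.88098923e-01]), 'qd': array([ 7.12099101e-04, -3.78685116e-04, -2.67319272e-03,  6.54680596e-05,
        3.22976521e-05,  2.51634815e-03]), 'joint_efforts': array([-2.27573255e-04, -5.82712948e+01,  2.93055761e+01,  6.99759588e+00,
        6.57204859e-03, -1.75033047e-04]), 'eef_pos': array([ 0.27564364, -0.61593309,  0.40373556]), 'ee_rot': array([ 3.13993841e+00, -1.72144050e-04, -2.72089855e+00]), 'force': array([0.10725282, 0.40275739, 0.97824247]), 'moment': array([ 0.02833285, -0.02830851,  0.02880589]), 'width': 0.08760513306317909} 0.1781
top {'intrinsics': array([[557.48198616,   0.        , 308.86881492],
       [  0.        , 557.48198616, 251.13070804],
       [  0.        ,   0.        ,   1.        ]]), 'D': array([-0.08693601,  0.        ,  0.        ,  0.        ,  0.        ]), 'position': array([ 0.43488477, -0.12185232,  1.74785476]), 'attitude': array([-3.0607993 ,  0.00652489, -1.54774282])}
top feeder [([0.584, -0.114, 0.015], 0.64), ([0.496
[... 522 characters left out ...]
   1.        ]]), 'D': array([0.0200465, 0.       , 0.       , 0.       , 0.       ]), 'position': array([ 1.06883807, -0.71572077,  0.97418059]), 'attitude': array([-2.39336559,  0.01777225,  0.69241083])}
scene feeder [([0.613, -0.131, 0.007], 0.69)]
scene base_case [([0.362, -0.019, 0.028], 0.97), ([0.508, -0.219, 0.042], 0.94), ([0.531, -0.405, 0.034], 0.88), ([0.528, -0.628, 0.034], 0.58)]
scene tall_case [([0.614, 0.155, 0.043], 0.66)]
scene flat_case [([0.474, 0.165, 0.024], 0.91)]
scene roller [([0.52, -0.104, 0.088], 0.5)]
scene pawl_knob [([0.692, -0.08, 0.12], 0.61)]
scene jar [([0.567, 0.384, 0.042], 0.84)]
scene tin [([0.751, 0.192, 0.043], 0.89), ([0.509, -0.212, 0.045], 0.32)]
```

View pics/top0.png

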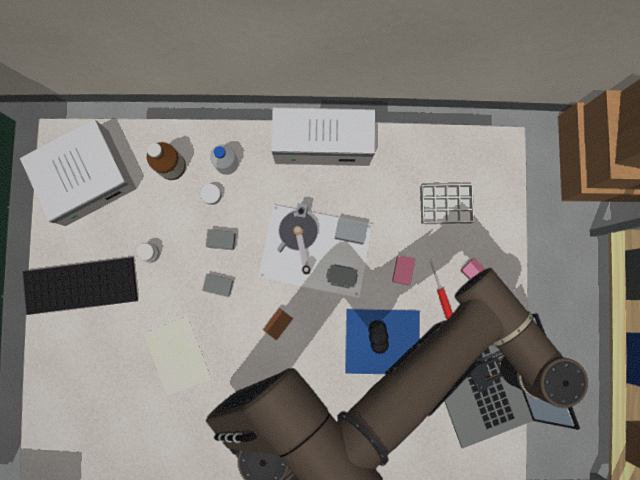

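View pics/scene0.png

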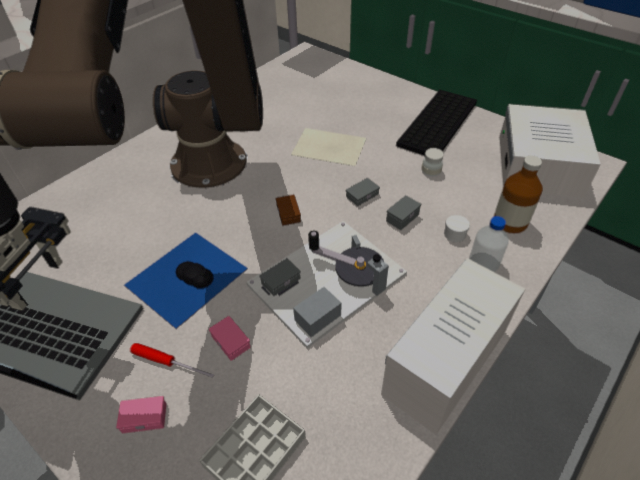

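```bash
python3 - <<'E'
from h import *
for n in ('top','scene'):
    f=np.load(n+'0.npz');W=cloud(n,f['d'],cam(n)); im=f['im'].astype(int)
    grey=(im.max(2)-im.min(2)<45)
    for nm,c,zl,zh in (('base',(.496,-.208),.038,.054),('tall',(.602,.166),.037,.052),('flat',(.462,.173),.024,.037),('roller',(.52,-.104),.09,.107),('knob',(.692,-.08),.112,.130)):
        r=.06 if nm not in('roller','knob') else .035
        m=(np.hypot(W[...,0]-c[0],W[...,1]-c[1])<r)&(W[...,2]>zl)&(W[...,2]<zh)
        if m.sum()<5: print(n,nm,m.sum());continue
        k,lab,st,_=cv2.connectedComponentsWithStats(m.astype(np.uint8)); b=1+np.argmax(st[1:,4]);m=lab==b
        P=W[m]; rc=cv2.minAreaRect(P[:,:2].astype(np.float32)*1000)
        print(n,nm,m.sum(),'z',np.median(P[:,2]).round(4),'rect',[np.round(x,1) for x in rc],'mean',P.mean(0).round(4),'rgb',im[m].mean(0).round())
    for nm,lo,hi in (('62 high',.055,.068),('102 high',.097,.108),('plate',.007,.016)):
        m=(W[...,2]>lo)&(W[...,2]<hi)&(abs(W[...,0]-.58)<.2)&(abs(W[...,1]+.11)<.2)
        k,lab,st,_=cv2.connectedComponentsWithStats(m.astype(np.uint8))
        for b in range(1,k):
            if st[b,4]>40:
                rc=cv2.minAreaRect(W[lab==b][:,:2].astype(np.float32)*1000);print(n,nm,st[b,4],[np.round(x,1) for x in rc])
E
```

```text
top base 468 z 0.0461 rect [array([ 499. , -209.6]), array([84.4, 54.5]), np.float64(80.0)] mean [ 0.4989 -0.2092  0.0461] rgb [82. 84. 83.]
top tall 433 z 0.0439 rect [array([603.3, 168.4]), array([83. , 54.5]), np.float64(86.0)] mean [0.6037 0.1681 0.044 ] rgb [113. 116. 114.]
top flat 427 z 0.0298 rect [array([461.4, 172.9]), array([84.9, 55.3]), np.float64(78.4)] mean [0.4617 0.1723 0.0299] rgb [115. 118. 115.]
top roller 60 z 0.1008 rect [array([512. , -99.3]), array([23.4, 20.8]), np.float64(1.4)] mean [ 0.5131 -0.0994  0.0997] rgb [91. 89. 90.]
top knob 30 z 0.1215 rect [array([683.4, -80.8]), array([15.4, 14.9]), np.float64(0.5)] mean [ 0.6833 -0.08    0.1213] rgb [56. 57. 59.]
top 62 high 511 [array([ 636.7, -233.7]), array([89.9, 60.1]), np.float64(79.7)]
top 102 high 86 [array([689.1, -80.5]), array([29.8, 38.9]), np.float64(81.5)]
top 102 high 45 [array([513.2, -99.3]), array([20.9, 20.7]), np.float64(1.3)]
top plate 3544 [array([ 578.2, -126.2]), array([326.7, 241.5]), np.float64(80.0)]
top plate 49 [array([ 648.1, -294.5]), array([18.5, 43.6]), np.float64(80.2)]
scene b
[... 565 characters left out ...]
b 56 z 0.1213 rect [array([685.8, -79.4]), array([20.1, 16.3]), np.float64(81.7)] mean [ 0.6867 -0.0816  0.1199] rgb [27. 26. 28.]
scene 62 high 57 [array([584.2, -21. ]), array([12.6, 32.1]), np.float64(56.4)]
scene 62 high 45 [array([635.9, -71.3]), array([14.4, 18.9]), np.float64(37.8)]
scene 62 high 47 [array([707.3, -85.9]), array([34.9, 15.2]), np.float64(55.9)]
scene 62 high 974 [array([ 637.7, -233.5]), array([92.3, 63.8]), np.float64(81.0)]
scene 102 high 62 [array([515. , -99.4]), array([25.1, 25.6]), np.float64(59.4)]
scene 102 high 164 [array([690.6, -80.5]), array([32.9, 41.6]), np.float64(79.4)]
scene plate 5320 [array([ 579.1, -126.1]), array([324.5, 242. ]), np.float64(79.7)]
```

The top view shows the white feeder plate around (318,250), with the nest case at (342,274) and the roller at (306,269). The tall case is at (221,238) and the flat one at (218,284). Brown and pink look-alikes are at (277,322), (403,270) and (473,269). The scene view agrees: tall at (404,212), flat at (363,192), nest case at (281,276). The depth fits give a feeder yaw of −10° and an origin near (0.552, −0.1165).

```bash
cat >> h.py <<'E'
def go(x,y,z,yawdeg=None,ref=None):
    """print tool-frame shift (mm) for grasp point to reach x,y,z and turn about tool z"""
    s=arm.get_state(); M=rot(s['ee_rot']); p=np.array(s['eef_pos'])
    yaw=np.rad2deg(s['ee_rot'][2]); yt=yaw if yawdeg is None else yawdeg
    c=p+M[:,2]*.159
    d=M.T@(np.array([x,y,z])-c)
    print('t',round(s['t'],2),'grasp',c.round(4),'yaw',round(yaw,2),'w',round(s['width'],4),'F',np.round(s['force'],1))
    print('-> shift mm',(d*1000).round(1),'turn',round(-((yt-yaw+180)%360-180),2))
E
python3 -c "
from h import *
go(.6035,.168,.245,-94)"
```

```text
t 0.9 grasp [ 0.2757 -0.6161  0.2457] yaw -155.89 w 0.0878 F [ 0.9  0.2 -0.2]
-> shift mm [-619.5  581.8    0.7] turn -61.89
```

Request:
{"op": "play_rows", "data": {"targets": [[[-43,40,0,-10],[-86,80,0,-20],[-129,120,0,-30],[-172,160,0,-40],[-215,200,0,-50]]], "grip": 0}}

```text
t: 1.52
eef_pos: [0.398, -0.3265, 0.405]
ee_rot: [-3.141, -0.0, -1.842]
force: [0.9, -0.7, 0.2]
width: 0.088
```

```bash
python3 -c "
from h import *
go(.6035,.168,.245,-94)"
```

```text
t 1.52 grasp [ 0.3982 -0.3266  0.246 ] yaw -105.57 w 0.088 F [ 0.9 -0.7  0.2]
-> shift mm [-531.6  -65.1    1. ] turn -11.57
```

I gave those rows in mm instead of metres. The per-row cap kept the motion safe and in the right direction. I'll use metres from here on.

Request:
{"op": "play_rows", "data": {"targets": [[[-0.06,-0.007,0,-6],[-0.12,-0.014,0,-11.5],[-0.18,-0.021,0,-11.5],[-0.24,-0.028,0,-11.5],[-0.3,-0.035,0,-11.5]]]}}

```text
t: 2.15
eef_pos: [0.5138, -0.0474, 0.4052]
ee_rot: [-3.141, 0.0, -1.647]
force: [1.4, -1.1, 0.4]
width: 0.0879
```

```bash
python3 -c "
from h import *
go(.6035,.168,.245,-94)"
```

```text
t 2.15 grasp [ 0.5139 -0.0474  0.2462] yaw -94.37 w 0.0879 F [ 1.4 -1.1  0.4]
-> shift mm [-221.6  -72.9    1.3] turn -0.37
```

Request:
{"op": "play_rows", "data": {"targets": [[[-0.055,-0.018,0,0],[-0.11,-0.036,0,0],[-0.165,-0.054,0,0],[-0.22,-0.073,0,0],[-0.22,-0.073,0,0]]]}}

```text
t: 2.78
eef_pos: [0.6041, 0.1679, 0.4036]
ee_rot: [3.141, -0.0, -1.644]
force: [-0.9, -0.8, 0.8]
width: 0.0877
```

```bash
python3 - <<'E'
from h import *
p=cam('wrist');im,d=cams.grab_frame('wrist');cv2.imwrite('pics/w1.png',im[...,::-1])
W=cloud('wrist',d,p)
m=(np.hypot(W[...,0]-.6035,W[...,1]-.168)<.065)&(W[...,2]>.037)&(W[...,2]<.052)
P=W[m];print(m.sum(),P.mean(0) if m.sum() else 0)
if m.sum():print(cv2.minAreaRect(P[:,:2].astype(np.float32)*1000), np.median(P[:,2]))
go(.6035,.168,.028,-94)
E
```

```text
4019 [0.60592529 0.16842017 0.04313792]
((606.1536254882812, 170.04779052734375), (83.760986328125, 55.59696578979492), 85.91940307617188) 0.04316049625977014
t 2.83 grasp [0.6032 0.1661 0.2447] yaw -94.26 w 0.0879 F [-0.6 -0.5 -0.3]
-> shift mm [ -2.1  -0.4 216.7] turn -0.26
```

View pics/w1.png

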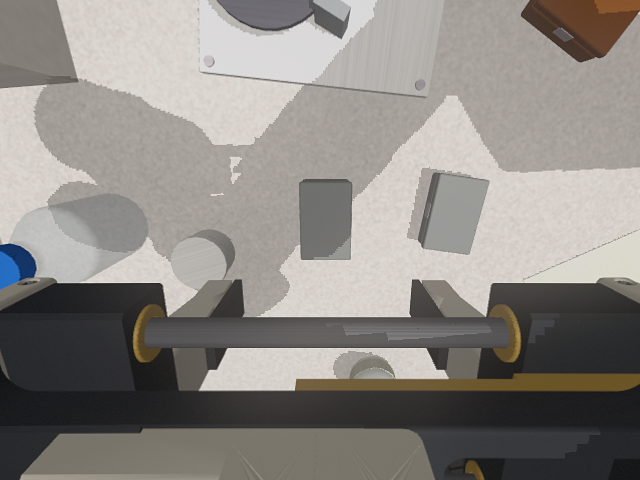

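The wrist view shows the tall case at (326,219), square to the jaws. The flat case is at (454,212), and the tin at (203,255) is clear of the fingers.

Request:
{"op": "play_rows", "data": {"targets": [[[-0.002,0.001,0.05,0],[-0.002,0.001,0.1,0],[-0.002,0.001,0.15,0],[-0.002,0.001,0.195,0],[-0.002,0.001,0.216,0]]]}}

```text
t: 3.45
eef_pos: [0.6011, 0.1648, 0.1863]
ee_rot: [3.139, -0.002, -1.649]
force: [0.5, -1.0, -0.0]
width: 0.0879
```

Request:
{"op": "play_rows", "data": {"targets": [[[0,0,0,0],[0,0,0,0],[0,0,0,0],[0,0,0,0],[0,0,0,0]]], "grip": 255, "newtons": 25}}

```text
t: 4.08
eef_pos: [0.6028, 0.1667, 0.1901]
ee_rot: [-3.139, 0.001, -1.647]
force: [0.2, -0.9, 6.7]
width: 0.0535
```

```bash
python3 -c "
from h import *
go(.5,-.2092,.2,-100)"
```

```text
t 4.08 grasp [0.6031 0.1669 0.0311] yaw -94.37 w 0.0535 F [ 0.2 -0.9  6.7]
-> shift mm [ 382.6   73.8 -169.5] turn 5.63
```

Request:
{"op": "play_rows", "data": {"targets": [[[0,0,-0.04,0],[0,0,-0.1,0],[0,0,-0.16,0],[0.05,0.01,-0.17,1.5],[0.1,0.02,-0.17,3]]]}}

```text
t: 4.7
eef_pos: [0.5739, 0.0676, 0.36]
ee_rot: [-3.14, 0.002, -1.699]
force: [1.1, -0.4, -3.5]
width: 0.0541
```

```bash
python3 -c "
from h import *
go(.4998,-.2105,.2,-100)"
```

```text
t 4.7 grasp [0.5742 0.0678 0.201 ] yaw -97.37 w 0.0541 F [ 1.1 -0.4 -3.5]
-> shift mm [285.6  38.1   0.5] turn 2.63
```

Request:
{"op": "play_rows", "data": {"targets": [[[0.057,0.008,0,0.5],[0.114,0.015,0,1],[0.171,0.023,0,1.5],[0.23,0.031,0,2],[0.285,0.038,0,2.6]]]}}

```text
t: 5.32
eef_pos: [0.499, -0.211, 0.3586]
ee_rot: [3.141, 0.0, -1.746]
force: [1.7, -0.7, -2.2]
width: 0.0538
```

Request:
{"op": "play_rows", "data": {"targets": [[[0,0,0.03,0],[0,0,0.06,0],[0,0,0.09,0],[0,0,0.1,0],[0,0,0.1,0]]]}}

```text
t: 5.95
eef_pos: [0.5002, -0.2094, 0.2585]
ee_rot: [3.14, -0.0, -1.745]
force: [-0.8, 0.4, -1.8]
width: 0.0538
```

```bash
python3 -c "
from h import *
go(.4998,-.2105,.077,-100)
im,d=cams.grab_frame('scene');cv2.imwrite('pics/s1.png',cv2.resize(im[180:380,180:440,::-1],None,fx=3,fy=3))"
```

```text
t 5.95 grasp [ 0.5    -0.2094  0.0995] yaw -99.98 w 0.0538 F [-0.8  0.4 -1.8]
-> shift mm [ 1.1 -0.  22.5] turn 0.02
```

View pics/s1.png

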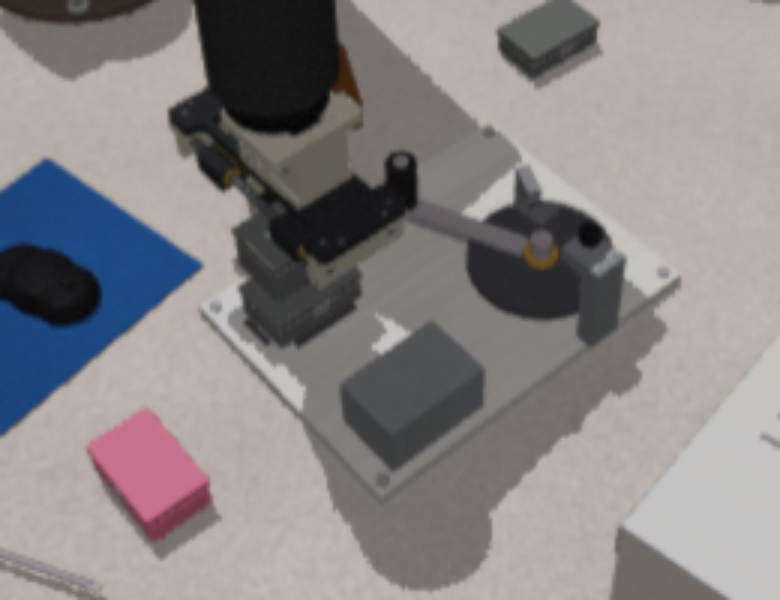

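The crop shows the tall case held level just above the nest case, lined up with it.

Request:
{"op": "play_rows", "data": {"targets": [[[0.0005,0,0.008,0],[0.0005,0,0.016,0],[0.0005,0,0.02,0],[0.0005,0,0.02,0]]]}}

```text
t: 6.5
eef_pos: [0.5, -0.21, 0.2383]
ee_rot: [3.141, -0.0, -1.745]
force: [-0.4, 0.5, -2.7]
width: 0.054
```

Request:
{"op": "play_rows", "data": {"targets": [[[0,0,0.001,0],[0,0,0.002,0],[0,0,0.002,0],[0,0,0.002,0]]]}}

```text
t: 7.0
eef_pos: [0.5002, -0.21, 0.2367]
ee_rot: [-3.141, 0.0, -1.745]
force: [0.4, 0.2, -2.6]
width: 0.0537
```

Request:
{"op": "play_rows", "data": {"targets": [[[0,0,0.001,0],[0,0,0.0015,0],[0,0,0.0015,0]]]}}

```text
t: 7.38
eef_pos: [0.5002, -0.21, 0.2361]
ee_rot: [-3.141, -0.0, -1.745]
force: [-2.8, 1.6, 6.3]
width: 0.054
```

Request:
{"op": "play_rows", "data": {"targets": [[[0,0,0.001,0],[0,0,0.0015,0],[0,0,0.0015,0]]]}}

```text
t: 7.75
eef_pos: [0.5001, -0.21, 0.236]
ee_rot: [-3.14, -0.0, -1.744]
force: [-8.5, 5.0, 22.2]
width: 0.054
```

Contact. I'll back off a little, release and rise.

Request:
{"op": "play_rows", "data": {"targets": [[[0,0,-0.001,0],[0,0,-0.0015,0],[0,0,-0.0015,0]]]}}

```text
t: 8.12
eef_pos: [0.5002, -0.21, 0.2361]
ee_rot: [-3.141, -0.0, -1.745]
force: [-3.8, 2.0, 9.0]
width: 0.0541
```

Request:
{"op": "play_rows", "data": {"targets": [[[0,0,0,0],[0,0,0,0],[0,0,0,0],[0,0,0,0],[0,0,0,0]]], "grip": 0}}

```text
t: 8.75
eef_pos: [0.5002, -0.21, 0.2351]
ee_rot: [3.142, -0.0, -1.745]
force: [0.5, -0.3, 0.5]
width: 0.0874
```

Request:
{"op": "play_rows", "data": {"targets": [[[0,0,-0.03,0],[0,0,-0.07,0],[0,0,-0.11,0],[0,0,-0.15,0],[0,0,-0.15,0]]]}}

```text
t: 9.38
eef_pos: [0.5009, -0.2102, 0.3887]
ee_rot: [-3.135, 0.0, -1.745]
force: [-0.9, -1.2, -0.1]
width: 0.0877
```

```bash
cat >> h.py <<'E'
def tops(n,c,zl,zh,r=.065,save=None):
    p=cam(n);im,d=cams.grab_frame(n);W=cloud(n,d,p)
    if save: cv2.imwrite(save,im[...,::-1])
    m=(np.hypot(W[...,0]-c[0],W[...,1]-c[1])<r)&(W[...,2]>zl)&(W[...,2]<zh)
    P=W[m]
    if m.sum()<5: print(n,m.sum());return
    print(n,m.sum(),'mean',P.mean(0).round(4),[np.round(x,1) for x in cv2.minAreaRect(P[:,:2].astype(np.float32)*1000)])
E
python3 -c "
from h import *
tops('wrist',(.5,-.209),.082,.098)
tops('scene',(.5,-.209),.082,.098)
tops('wrist',(.5,-.209),.039,.053)
go(.463,.173,.23,-101.6)"
```

```text
wrist 5702 mean [ 0.5011 -0.2086  0.0891] [array([ 501.2, -206.2]), array([84.5, 55.4]), np.float64(80.0)]
scene 704 mean [ 0.5026 -0.2093  0.0894] [array([ 501.2, -207.4]), array([86.5, 58.3]), np.float64(81.5)]
wrist 305 mean [ 0.4947 -0.2487  0.0449] [array([ 494.6, -247.9]), array([ 6.5, 54.2]), np.float64(81.3)]
t 9.53 grasp [ 0.4996 -0.2098  0.2254] yaw -100.01 w 0.0877 F [-0.   0.4 -0.6]
-> shift mm [-370.6  102.6   -4.4] turn 1.59
```

The tall case stands with its top at z 0.089 and is about 2 mm off centre, which is within tolerance. Next is the flat case.

Request:
{"op": "play_rows", "data": {"targets": [[[-0.06,0.017,0,0.5],[-0.12,0.033,0,1],[-0.18,0.05,0,1.6],[-0.24,0.067,0,1.6],[-0.3,0.083,0,1.6]]]}}

```text
t: 10.15
eef_pos: [0.4696, 0.1016, 0.3841]
ee_rot: [3.14, -0.001, -1.773]
force: [0.5, -0.2, 0.8]
width: 0.0873
```

Request:
{"op": "play_rows", "data": {"targets": [[[-0.035,0.01,0,0],[-0.07,0.0195,0,0],[-0.07,0.0195,0,0],[-0.07,0.0195,0,0]]]}}

```text
t: 10.65
eef_pos: [0.4652, 0.1722, 0.384]
ee_rot: [3.14, -0.002, -1.773]
force: [0.8, -0.3, -0.7]
width: 0.0878
```

```bash
python3 -c "
from h import *
tops('wrist',(.463,.173),.024,.037)
go(.463,.173,.025,-101.6)"
```

```text
wrist 4121 mean [0.464  0.1741 0.0291] [array([464.2, 175.8]), array([83.6, 54.9]), np.float64(78.1)]
t 10.7 grasp [0.465  0.1716 0.2253] yaw -101.61 w 0.0879 F [ 0.5  0.2 -0. ]
-> shift mm [ -1.2   2.  200.3] turn -0.01
```

Request:
{"op": "play_rows", "data": {"targets": [[[-0.0015,0.0015,0.05,0],[-0.0015,0.0015,0.1,0],[-0.0015,0.0015,0.15,0],[-0.0015,0.0015,0.185,0],[-0.0015,0.0015,0.199,0]]]}}

```text
t: 11.32
eef_pos: [0.4638, 0.1727, 0.1843]
ee_rot: [3.139, -0.003, -1.775]
force: [-0.0, 0.3, -0.2]
width: 0.0877
```

Request:
{"op": "play_rows", "data": {"targets": [[[0,0,0,0],[0,0,0,0],[0,0,0,0],[0,0,0,0],[0,0,0,0]]], "grip": 255, "newtons": 25}}

```text
t: 11.95
eef_pos: [0.4644, 0.1744, 0.187]
ee_rot: [-3.141, 0.001, -1.773]
force: [-1.7, 0.5, 8.0]
width: 0.054
```

```bash
python3 -c "
from h import *
go(.5005,-.209,.22,-100)"
```

```text
t 11.95 grasp [0.4645 0.1745 0.028 ] yaw -101.58 w 0.054 F [-1.7  0.5  8. ]
-> shift mm [ 368.3 -112.3 -192.2] turn -1.58
```

Request:
{"op": "play_rows", "data": {"targets": [[[0,0,-0.05,0],[0,0,-0.11,0],[0,0,-0.17,0],[0.05,-0.015,-0.19,-0.8],[0.1,-0.03,-0.192,-1.6]]]}}

```text
t: 12.58
eef_pos: [0.4735, 0.0695, 0.3804]
ee_rot: [-3.138, 0.003, -1.743]
force: [0.4, 0.2, -3.1]
width: 0.054
```

```bash
python3 -c "
from h import *
go(.5008,-.208,.22,-100)"
```

```text
t 12.57 grasp [0.4741 0.0698 0.2214] yaw -99.84 w 0.054 F [ 0.4  0.2 -3.1]
-> shift mm [269.2 -73.8   0.9] turn 0.16
```

Request:
{"op": "play_rows", "data": {"targets": [[[0.055,-0.015,0,0],[0.11,-0.03,0,0],[0.165,-0.045,0,0],[0.22,-0.06,0,0],[0.269,-0.074,0,0]]]}}

```text
t: 13.2
eef_pos: [0.4993, -0.2095, 0.3781]
ee_rot: [3.142, 0.0, -1.746]
force: [0.9, 0.5, -1.3]
width: 0.0536
```

Request:
{"op": "play_rows", "data": {"targets": [[[0,0,0.03,0],[0,0,0.06,0],[0,0,0.08,0],[0,0,0.08,0],[0,0,0.08,0]]]}}

```text
t: 13.82
eef_pos: [0.5001, -0.2076, 0.299]
ee_rot: [-3.141, -0.0, -1.745]
force: [0.4, -0.4, -2.1]
width: 0.0542
```

```bash
python3 -c "
from h import *
go(.5008,-.208,.118,-100)"
```

```text
t 13.82 grasp [ 0.5002 -0.2077  0.14  ] yaw -99.97 w 0.0542 F [ 0.4 -0.4 -2.1]
-> shift mm [ 0.2 -0.6 22. ] turn 0.03
```

Request:
{"op": "play_rows", "data": {"targets": [[[0,-0.0005,0.008,0],[0,-0.0005,0.016,0],[0,-0.0005,0.02,0],[0,-0.0005,0.02,0]]]}}

```text
t: 14.32
eef_pos: [0.5002, -0.2077, 0.2778]
ee_rot: [3.141, -0.0, -1.745]
force: [-0.0, 0.3, -1.5]
width: 0.0538
```

Request:
{"op": "play_rows", "data": {"targets": [[[0,0,0.001,0],[0,0,0.0015,0],[0,0,0.0015,0]]]}}

```text
t: 14.7
eef_pos: [0.5003, -0.2077, 0.2771]
ee_rot: [-3.141, -0.0, -1.745]
force: [-2.3, 0.9, 2.4]
width: 0.0536
```

Request:
{"op": "play_rows", "data": {"targets": [[[0,0,0,0],[0,0,0,0],[0,0,0,0],[0,0,0,0],[0,0,0,0]]], "grip": 0}}

```text
t: 15.32
eef_pos: [0.5003, -0.2077, 0.2766]
ee_rot: [3.142, -0.0, -1.745]
force: [-0.1, 0.4, 0.3]
width: 0.087
```

Request:
{"op": "play_rows", "data": {"targets": [[[0,0,-0.03,0],[0,0,-0.07,0],[0,0,-0.1,0],[0,0,-0.1,0],[0,0,-0.1,0]]]}}

```text
t: 15.95
eef_pos: [0.4999, -0.2076, 0.3762]
ee_rot: [3.141, 0.0, -1.745]
force: [-0.7, -0.0, 0.2]
width: 0.0875
```

```bash
python3 -c "
from h import *
tops('wrist',(.5,-.209),.112,.128,save='pics/w2.png')
tops('scene',(.5,-.209),.112,.128)
tops('scene',(.5145,-.099),.09,.107,.035)
tops('wrist',(.5145,-.099),.09,.107,.035)
go(.5145,-.099,.200,-100)"
```

```text
wrist 7714 mean [ 0.5007 -0.2091  0.1191] [array([ 501.2, -206.1]), array([85. , 55.7]), np.float64(79.3)]
scene 685 mean [ 0.5029 -0.2112  0.1193] [array([ 500.3, -207.2]), array([85.6, 58.6]), np.float64(79.8)]
scene 91 mean [ 0.516  -0.1014  0.0979] [array([514.2, -99.9]), array([24.3, 27.4]), np.float64(39.4)]
wrist 588 mean [ 0.5156 -0.0994  0.0985] [array([515.6, -97.6]), array([25.5, 25.5]), np.float64(79.9)]
t 16.15 grasp [ 0.4998 -0.2076  0.2167] yaw -99.99 w 0.0872 F [ 0.8 -0.8 -0.2]
-> shift mm [-109.5    4.3   16.7] turn 0.01
```

View pics/w2.png

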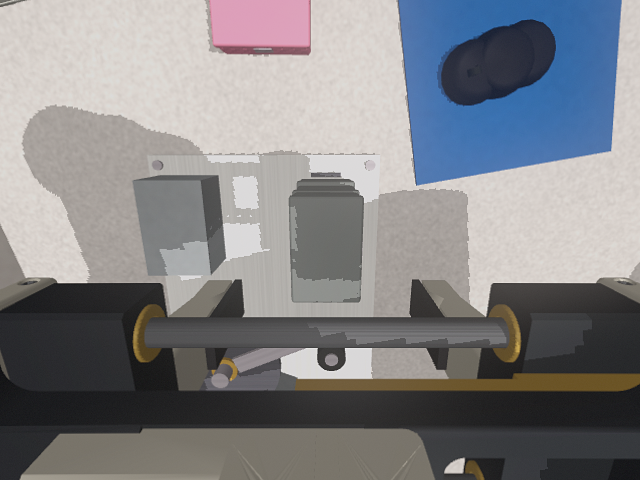

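The wrist view shows the three cases stacked squarely at about (327,240), with the roller at (332,357). Next I pinch the roller with the jaws along the feeder's x.

Request:
{"op": "play_rows", "data": {"targets": [[[-0.055,0.002,0,0],[-0.109,0.004,0,0],[-0.109,0.004,0,0],[-0.109,0.004,0.03,0],[-0.109,0.004,0.06,0]]]}}

```text
t: 16.77
eef_pos: [0.5151, -0.0999, 0.3158]
ee_rot: [-3.141, 0.0, -1.745]
force: [-0.4, -0.8, -1.1]
width: 0.0879
```

```bash
python3 -c "
from h import *
go(.515,-.0985,.086,-100)"
```

```text
t 16.77 grasp [ 0.5151 -0.0999  0.1568] yaw -99.98 w 0.0879 F [-0.4 -0.8 -1.1]
-> shift mm [-1.3  0.4 70.8] turn 0.02
```

Request:
{"op": "play_rows", "data": {"targets": [[[-0.001,0,0.025,0],[-0.001,0,0.05,0],[-0.001,0,0.07,0],[-0.001,0,0.07,0]]]}}

```text
t: 17.27
eef_pos: [0.5146, -0.0993, 0.2449]
ee_rot: [3.138, -0.001, -1.746]
force: [0.3, 0.8, -0.3]
width: 0.0875
```

Request:
{"op": "play_rows", "data": {"targets": [[[0,0,0,0],[0,0,0,0],[0,0,0,0],[0,0,0,0],[0,0,0,0]]], "grip": 255, "newtons": 40}}

```text
t: 17.9
eef_pos: [0.5154, -0.0987, 0.2469]
ee_rot: [-3.141, 0.0, -1.745]
force: [-0.1, 1.0, 0.2]
width: 0.0432
```

```bash
python3 -c "
from h import *
go(.515,-.0985,.086,-100)
for q in (0,.1,.2,.3,.4,.5,.6,.7,.8,.84): print(q,'dx,dy tool mm',round(-125*(np.sin(q-.4)-np.sin(-.4)),1), round(125*(np.cos(q-.4)-np.cos(.4)),1))"
```

```text
t 17.9 grasp [ 0.5155 -0.0986  0.0879] yaw -99.99 w 0.0432 F [-0.1  1.   0.2]
-> shift mm [-0.1  0.5  1.9] turn 0.01
0 dx,dy tool mm -0.0 0.0
0.1 dx,dy tool mm -11.7 4.3
0.2 dx,dy tool mm -23.8 7.4
0.3 dx,dy tool mm -36.2 9.2
0.4 dx,dy tool mm -48.7 9.9
0.5 dx,dy tool mm -61.2 9.2
0.6 dx,dy tool mm -73.5 7.4
0.7 dx,dy tool mm -85.6 4.3
0.8 dx,dy tool mm -97.4 0.0
0.84 dx,dy tool mm -101.9 -2.0
```

Request:
{"op": "play_rows", "data": {"targets": [[[0,0,0,0],[0,0,0,0],[0,0,0,0],[0,0,0,0],[0,0,0,0]]]}}

```text
t: 18.52
eef_pos: [0.5151, -0.0987, 0.2466]
ee_rot: [3.141, -0.0, -1.745]
force: [-3.4, 1.3, 2.2]
width: 0.0251
```

Request:
{"op": "play_rows", "data": {"targets": [[[-0.006,0.002,0,0],[-0.0117,0.0043,0,0],[-0.018,0.006,0,0],[-0.0238,0.0074,0,0],[-0.0238,0.0074,0,0]]]}}

```text
t: 19.15
eef_pos: [0.512, -0.0743, 0.2466]
ee_rot: [3.141, -0.001, -1.745]
force: [-1.3, -5.9, 1.5]
width: 0.025
```

```bash
cat >> h.py <<'E'
def roll():
    p=cam('scene');im,d=cams.grab_frame('scene');W=cloud('scene',d,p)
    for r in finder.find_in('scene','roller')[:2]: print('roller',np.round(r['xyz'],3),round(r['score'],2))
    return im,W
E
python3 -c "
from h import *
go(.515,-.0985,.086,-100)
im,W=roll();cv2.imwrite('pics/s2.png',cv2.resize(im[180:380,180:440,::-1],None,fx=3,fy=3))"
```

```text
t 19.15 grasp [ 0.5119 -0.0745  0.0876] yaw -99.97 w 0.025 F [-1.3 -5.9  1.5]
-> shift mm [23.1 -7.2  1.7] turn 0.03
roller [ 0.515 -0.085  0.071] 0.44
```

View pics/s2.png

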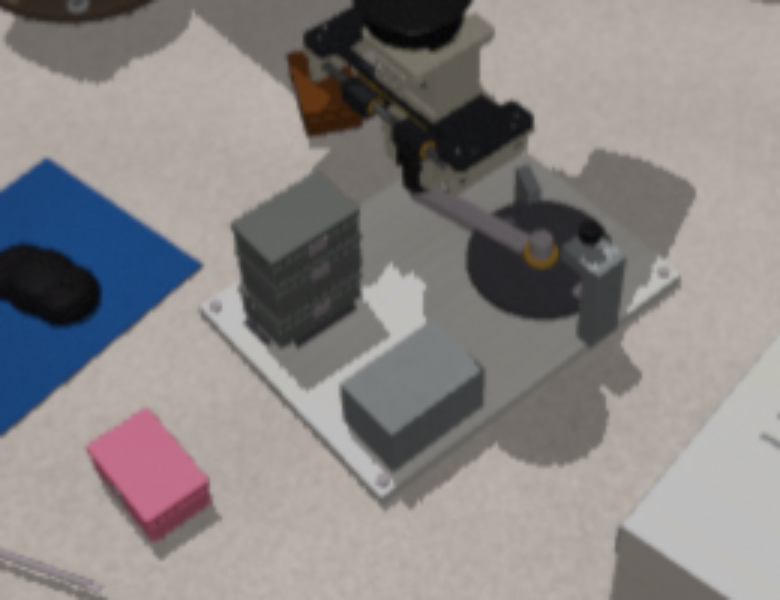

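The column is square at crop (298,255), and the roller is in the jaws at (410,165) and following. Continuing along the arc.

Request:
{"op": "play_rows", "data": {"targets": [[[-0.0124,0.0018,0,0],[-0.0249,0.0025,0,0],[-0.0374,0.0018,0,0],[-0.0497,0,0,0],[-0.0618,-0.0031,0,0]]]}}

```text
t: 19.88
eef_pos: [0.5253, -0.0142, 0.2466]
ee_rot: [3.14, -0.002, -1.745]
force: [-3.3, -7.0, 3.0]
width: 0.025
```

Request:
{"op": "play_rows", "data": {"targets": [[[-0.004,-0.0013,0,0],[-0.008,-0.0028,0,0],[-0.011,-0.0042,0,0],[-0.011,-0.0042,0,0]]]}}

```text
t: 20.38
eef_pos: [0.531, -0.0043, 0.2465]
ee_rot: [3.139, -0.002, -1.745]
force: [-6.8, -5.3, 7.4]
width: 0.0255
```

Request:
{"op": "play_rows", "data": {"targets": [[[-0.0015,-0.0007,0,0],[-0.003,-0.0013,0,0],[-0.003,-0.0013,0,0],[-0.003,-0.0013,0,0]]]}}

```text
t: 20.88
eef_pos: [0.5325, -0.0019, 0.2465]
ee_rot: [3.138, -0.003, -1.746]
force: [-6.4, -5.9, 8.0]
width: 0.0251
```

```bash
python3 - <<'E'
from h import *
go(.5317,-.0024,.086,-100)
im,W=roll();cv2.imwrite('pics/s3.png',cv2.resize(im[180:380,180:440,::-1],None,fx=3,fy=3))
tops('scene',(.5,-.209),.112,.128)
# arm bar direction from points z~.05
f=W[(abs(W[...,2]-.052)<.006)&(np.hypot(W[...,0]-.6366,W[...,1]+.0704)>.05)&(np.hypot(W[...,0]-.6366,W[...,1]+.0704)<.105)&(W[...,0]<.6)&(W[...,1]>-.09)]
a=np.arctan2(f[:,1]+.0704,-(f[:,0]-.6366))
print('n',len(f),'q est', np.median(a)+0.4-np.deg2rad(10), f.mean(0) if len(f) else 0)
E
```

```text
t 20.88 grasp [ 0.5319 -0.0023  0.0875] yaw -100.01 w 0.0251 F [-6.4 -5.9  8. ]
-> shift mm [0.2 0.2 1.5] turn -0.01
roller [ 0.535 -0.016  0.072] 0.41
roller [ 0.527 -0.224  0.072] 0.4
scene 717 mean [ 0.5023 -0.209   0.1194] [array([ 500.8, -207.3]), array([84.9, 57.7]), np.float64(79.5)]
n 193 q est 0.7611254861187402 [ 0.57642564 -0.03895261  0.05096548]
```

View pics/s3.png

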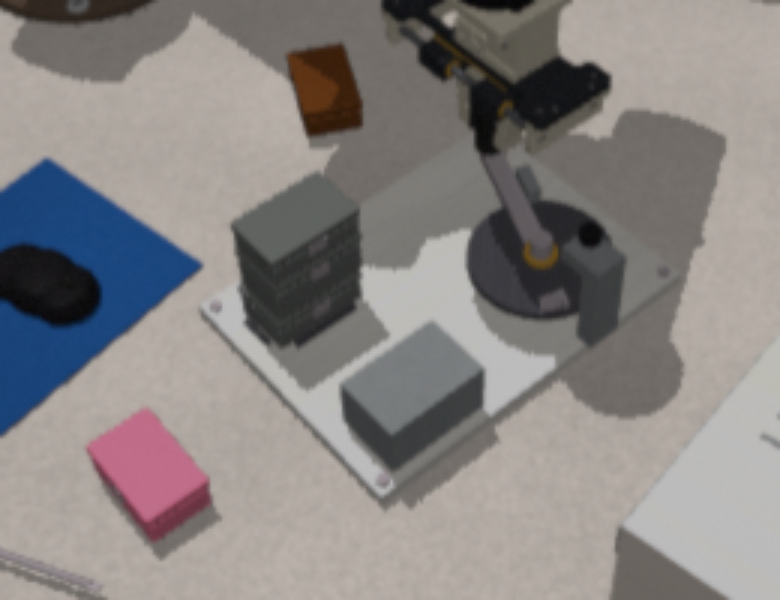

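The arm is almost at its stop block (crop (528,180)) and the column is still square. I'll push slightly more to feel the stop.

Request:
{"op": "play_rows", "data": {"targets": [[[-0.001,-0.0004,0,0],[-0.002,-0.0008,0,0],[-0.003,-0.0012,0,0],[-0.003,-0.0012,0,0],[-0.003,-0.0012,0,0]]]}}

```text
t: 21.65
eef_pos: [0.5332, -0.0009, 0.2463]
ee_rot: [3.136, -0.006, -1.746]
force: [-9.1, -16.7, 10.5]
width: 0.0253
```

Request:
{"op": "play_rows", "data": {"targets": [[[0,0,0,0],[0,0,0,0],[0,0,0,0],[0,0,0,0],[0,0,0,0]]]}}

```text
t: 22.28
eef_pos: [0.5332, -0.0009, 0.2463]
ee_rot: [3.136, -0.006, -1.746]
force: [-9.7, -16.5, 10.1]
width: 0.0256
```

The TCP stalled and the push rose from about 6 N to 17 N, so the arm is on its stop. Handing in while holding.

```bash
python3 -c "
from h import *
tops('scene',(.5,-.209),.112,.128)
from station import job_done
print(job_done()); s=arm.get_state(); print(s['t'],s['force'],s['width'])"
```

```text
scene 720 mean [ 0.5023 -0.2091  0.1194] [array([ 500.8, -207.6]), array([85.4, 59. ]), np.float64(81.4)]
the job is handed in; nothing more can be done
None
the job is handed in; nothing more can be done
```

The feeder is loaded and I handed the job in at about 22 s, with the gripper still holding the roller on its stop. The hand-in reports no verdict, so the checks below are my own measurements.

**What I did:** I put the taller case on the nest case and the flatter one on top of it. Then I pinched the roller at 40 N and pushed the arm along its arc, past the ratchet click, to its stop.

**Last checks:**
- **Column:** it stands square, with its top at z ≈ 0.119 m and its centre near (0.501, −0.207). Its yaw is within about 1.5° of the nest, and each case is about 2 mm or less off the one below.
- **Arm at its stop:** the push rose from about 6 N to 17 N while the tool advanced only about 1 mm of the 3 mm commanded. The grip position before that last push puts the arm at q ≈ 0.80.
- **Disagreement:** a rough fit to the arm's bar in the scene image, taken before the last push, gave q ≈ 0.76. That is still above the required 0.70.
- **Bystanders:** the last pictures show no contact with anything near the feeder. I did not measure the bystanders again at the end.

**Error:** my first move call was written in mm instead of metres. The per-row cap limited it, and it did no harm.

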